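Let the turned ball out of the release chute

TASK

Press down the ribbed plate on the long end of the lever to raise the heavy steel flap at its short end, so that the wooden ball behind the flap rolls down the lane to the rubber stop. Then ease the lever back up so that the flap comes down without slamming, and leave it shut with the ball lying at the stop. Work only by pressing the lever with the fingertips: lift nothing by hand, do not touch the ball or the flap, and leave the tin, the wood blank and the screwdriver alone.

Things in the scene. Friction and masses are not known exactly. Their poses are not given: they have to be found in the camera images.
- press_plate (a point): Centre of the top face of the aluminium press plate at the lever's long end; 72 mm wide (along the pivot axis) x 44 mm x 8 mm. At rest about 198 mm above the bench, sloping 20 deg (free end higher); fully pressed about 47 mm above the bench, sloping 20 deg the other way. It moves on an arc of 220 mm radius about the pivot.
- pivot (a point): Lever pivot, 110 mm up, between two black cheeks 124 mm high. Axes of the fixed station: x = pivot axis, y = level, along the lever from press plate to flap, z up. At rest the press plate's centre is 202 mm along -y and 88 mm up from here, the short end's roller 85 mm along +y; the ball lane is centred 85 mm along +x. The board (230 x 560 x 12 mm) turns with these axes.
- lever (a joint): Lever angle, rad: 0 at rest (long end up), grows as the long end is pressed down, hard stop at 0.70. The flap's weight returns it; the press plate needs roughly 5 to 8 N at first, easing to 2 N when fully down. It is raised by the flap only, so it must be followed up slowly or the flap slams.
- flap (a joint): Angle of the heavy steel flap (150 x 130 mm, 14 mm thick, 40 mm front skirt, hinged at its rear, 2.5 to 3.5 kg), rad: 0 shut, about 0.38 with the lever fully pressed. The ball gets out under the skirt above about 0.23.
- flap_lip (a point): Top front edge of the lip on the flap that rests on the lever's roller, in line with the lever; about 96 mm above the bench when shut.
- ball_center (a point): Centre of the turned wooden ball, 36 mm diameter, 20 g, lying in the sloping lane behind the flap's skirt. It rolls to the stop by itself within about 2 s once the flap is raised.
- lane_end (a point): Where the ball's centre lies when it has come to rest against the rubber stop at the lower end of the lane (wooden lane 44 mm wide, between 12 mm plywood walls about 45 to 60 mm above the bench).
- oil_tin: Bystander: closed grey tin, 52 mm diameter, 85 mm high, upright, loose; origin at the centre of its underside.
- blank: Bystander: upright round wood blank, 44 mm diameter, 70 mm high, loose; origin at the centre of its underside.
- driver: Bystander: screwdriver with a wooden handle, about 200 mm long, lying loose on the bench on the robot's side of the station; origin on its underside, x along it towards the tip.

How it is judged:
By the outcome, as a careful person would: the job done as asked, in the order asked, and still so for the second after the job is handed in, with the robot touching nothing.
It also fails if it takes over 48 s, if anything falls off the work surface, if the arm or the gripper's body presses on something with over 40 N, if the wrist force passes 120 N, or if a joint passes its speed limit or range.

ROBOT

A 7-joint arm with a two-finger parallel gripper is mounted at the origin on the work surface. World frame = base frame: x ahead of the robot, y to its left, z up, the work surface at z = 0. Lengths are in mm, angles in rad, forces in N, time in s.
With the tool pointing down it reaches from about 425 to 1025 mm from the base axis. Payload 9.4 kg.
Tool frame: the origin (TCP) lies at the very end of the fingers, on their centre line; the grasp point (between the pads) lies 19 mm behind it; z points along the fingers, y is the direction in which the jaws open and shut (so a half turn about z gives the same grasp; the last joint's range is limited). The gripper opens to 85 mm and grips with 20 to 120 N. Pads are 22 mm wide; open, the fingers measure 114 mm over their backs; the gripper's body (76 mm by 85 mm) begins 54 mm behind the grasp point. The pads swing forward as they close: fully open they stand 13 mm farther back than shut.
Start: joints at [1.137, 0.599, -0.003, 1.599, 0.002, 0.943, -0.08], TCP at [253.217, -679.342, 231.275] pointing down, gripper open.
Joint ranges: [-2.57, 2.57], [-0.35, 1.97], [-1.29, 1.29], [0.11, 2.56], [-1.05, 4.19], [0.11, 1.86], [-2.63, 2.63]. Speed limits (rad/s): [2.22, 2.22, 3.01, 3.01, 3.14, 3.14, 3.14].

INTERFACE

Orientations are given as [roll, pitch, yaw] about the fixed x, y, z axes, in that order (R = Rz(yaw) Ry(pitch) Rx(roll)).
In Python, from rig import manip gives the robot as it stands.
- The arm moves only by the tool arm_command, never from a script. Its arguments are lists of equal length, an entry for each row: "rot": the turn, a rotation vector about the world's x, y, z in rad, a list of three; "dp": the shift along the world's x, y, z in m, a list of three; "jaw": the opening, from 0 (shut) to 1 (fully open). In form: {"rot": [[ax, ay, az], ...], "dp": [[tx, ty, tz], ...], "jaw": [jaw, ...]}. A call has 1 to 20 rows; each row shifts and turns the commanded pose from where the row before left it; what a row does not reach is not made up. A row lasts 1/10 s, in which the tool goes at most 50 mm and 8.59 degrees, less where a joint would pass 70% of its speed; a pose out of reach is approached as far as the arm can. A call with a gripper value outside its range is refused whole. The fingers move at their own pace and stop on an object; the grip force is fixed at half the most. Time passes only in rows, so rows that do not move let the fingers close. It gives the time, the measured TCP pose, the force and the opening at its end, in the units of the state.
- manip.get_obs(): the state, without advancing time (a new reading comes with each control period).
- manip.grab_frame(name): name is "scene" or "top" or "wrist"; returns a dict with "frame" (400x640x3 uint8, red, green, blue), "fx", "fy", "cx", "cy" (pixels), "k1" (the pictures are not rectified: a ray, as slopes to the right and down, at radius r is drawn at 1 + k1 r^2 times it, then the intrinsics apply), "R" (3x3) and "t" (3): a world point X has camera coordinates R X + t. Camera axes: x right, y down, z forward; pixel columns grow to the right and rows downward; lengths in mm; the calibration is good to about 2 mm. A picture is of the moment at which its call begins. There is no depth.
- manip.job_done(): hands the job in, once; it reports no verdict.
The state is a dict: "t": time; "joints": joint angles; "dq": joint speeds; "joint_torque": joint torques, N m; "position": TCP position; "tool_rot": TCP orientation; "force": force on the tool from outside, world axes, zero at the start; "wrist_torque": the same for the moment, N m; "grip_width": opening from 0.0 (shut) to 1.0 (fully open).
Only numpy, scipy, OpenCV 4.12 (cv2) and the standard library are available. Lean on these libraries where they do the work, as an engineer would, in place of code of your own. Each camera call takes 0.05 s, during which the arm holds its last target.

## Working session

There is one attempt and no reset: what is moved stays moved. The work goes in short steps, Python scripts to look and compute and a tool call to move; the robot and the scene stay as the last step left them, time stands still between calls to the robot, and variables do not carry over. Pictures are saved under pics/ and viewed, and the job is handed in when it is done.

Besides the shell and the picture viewer there is one more tool, called after "Emit:" as a command line: name --argument value ..., lists and objects as JSON in quotes. arm_command: Moves the arm, as the interface text tells. Its arguments: {"type":"object","properties":{"rot":{"type":"array"},"dp":{"type":"array"},"jaw":{"type":"array"}},"required":["rot","dp","jaw"]}

```bash
mkdir -p pics; cat > h.py <<'E'
import numpy as np, cv2, pickle
from rig import manip
def snap(n,tag):
    f=manip.grab_frame(n); cv2.imwrite(f'pics/{n}_{tag}.png',f['frame'][:,:,::-1]); pickle.dump(f,open(f'pics/{n}_{tag}.pkl','wb')); return f
def load(n,tag): return pickle.load(open(f'pics/{n}_{tag}.pkl','rb'))
def K(f): return np.array([[f['fx'],0,f['cx']],[0,f['fy'],f['cy']],[0,0,1.]]), np.array([f['k1'],0,0,0,0.])
def proj(f,X):
    k,d=K(f); R=np.array(f['R']); return cv2.projectPoints(np.array(X,float).reshape(-1,3),cv2.Rodrigues(R)[0],np.array(f['t'],float),k,d)[0].reshape(-1,2)
def ray(f,uv):
    k,d=K(f); p=cv2.undistortPoints(np.array([[uv]],float),k,d)[0,0]; R=np.array(f['R']); 
    return -R.T@np.array(f['t']), R.T@np.array([p[0],p[1],1])
def atz(f,uv,z):
    o,v=ray(f,uv); return o+v*(z-o[2])/v[2]
E
python3 - <<'E'
from h import *
for n in ['scene','top','wrist']:
    f=snap(n,'0'); print(n,-np.array(f['R']).T@f['t'])
o=manip.get_obs(); print(o)
E
```

```text
scene [1242.00788412  243.42143869  594.89743762]
top [ 482.45737634  130.47863331 1055.19013982]
wrist [ 329.31389536 -649.93268117  373.56443311]
{'t': 0.15, 'joints': array([ 1.13733241,  0.60000292, -0.00256236,  1.59996032,  0.0018148 ,
        0.94290973, -0.07979739]), 'dq': array([ 0.00043433, -0.00217837,  0.00059984, -0.00326397, -0.00031181,
        0.00029545,  0.00186127]), 'joint_torque': array([ 2.65164432e-03, -7.76995683e+01,  1.56602986e+00, -2.58235949e+01,
        1.23827453e-02,  6.81072765e-03,  7.45522880e-05]), 'position': array([ 253.07196929, -679.00186149,  230.5655235 ]), 'tool_rot': array([-3.14032034e+00,  1.22287483e-04,  3.56849350e-01]), 'force': array([ 0.96422693, -0.5869817 ,  0.20235127]), 'wrist_torque': array([0.01770507, 0.02520687, 0.00686602]), 'grip_width': 0.9973151117625426}
```

View pics/scene_0.png

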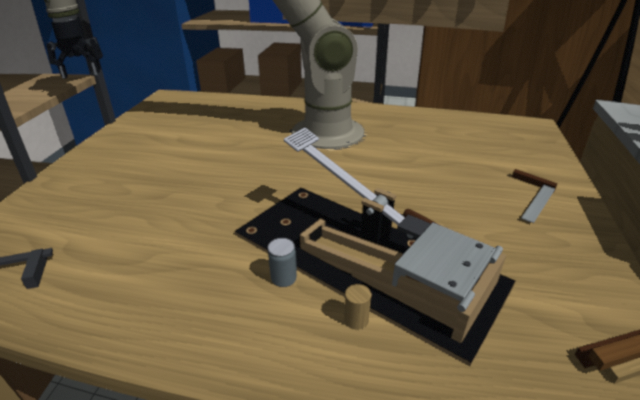

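View pics/top_0.png

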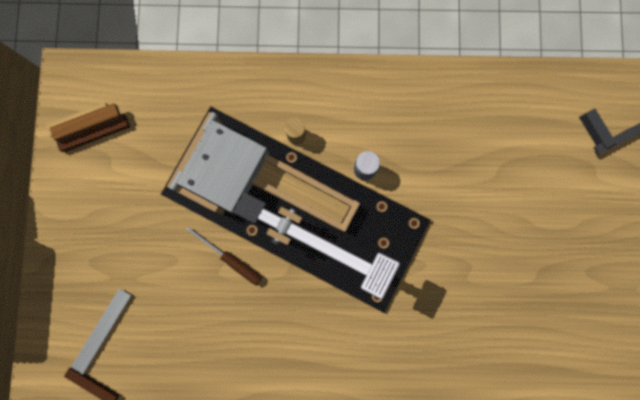

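The top view shows the board with corners near (210,107), (432,221), (386,311) and (162,192). The press plate is at about (380,275) and the pivot at about (284,226). In the scene view the plate is at about (301,139). The ball is hidden under the flap.

```bash
python3 - <<'E'
from h import *
t=load('top','0'); s=load('scene','0')
C=[atz(t,c,12) for c in [(210,107),(432,221),(386,311),(162,192)]]
for c in C: print(c.round(1))
C=np.array(C); print([np.linalg.norm(C[i]-C[(i+1)%4]).round(1) for i in range(4)], C.mean(0))
p=atz(t,(380,275),198); print('plate',p, proj(s,p))
P=atz(t,(284,226),120); print('pivot',P,proj(s,P))
d=(P-p)[:2]; print(np.degrees(np.arctan2(d[1],d[0])),np.linalg.norm(d))
for a,b in [(0,1),(3,2)]:
  e=C[a]-C[b]; print(np.degrees(np.arctan2(e[1],e[0])))
for n in ('top','scene'):
  im=cv2.imread(f'pics/{n}_0.png')
  c=im[180:330,200:450] if n=='top' else im[110:260,230:480]
  cv2.imwrite(f'pics/{n}_0z.png',cv2.resize(c,None,fx=3,fy=3,interpolation=2))
E
```

```text
[813.6 396.2  12. ]
[ 563.4 -106.5   12. ]
[366.7  -5.8  12. ]
[616.6 494.   12. ]
[np.float64(561.6), np.float64(221.1), np.float64(558.7), np.float64(219.9)] [590.08360531 194.47106725  12.        ]
plate [450.2558202   29.48372663 198.        ] [[300.93015541 136.61748034]]
pivot [539.46237729 210.76562358 120.        ] [[378.29711309 198.1496526 ]]
63.79877733816319 202.04191641461787
63.54429432749818
63.42983950649608
```

View pics/top_0z.png

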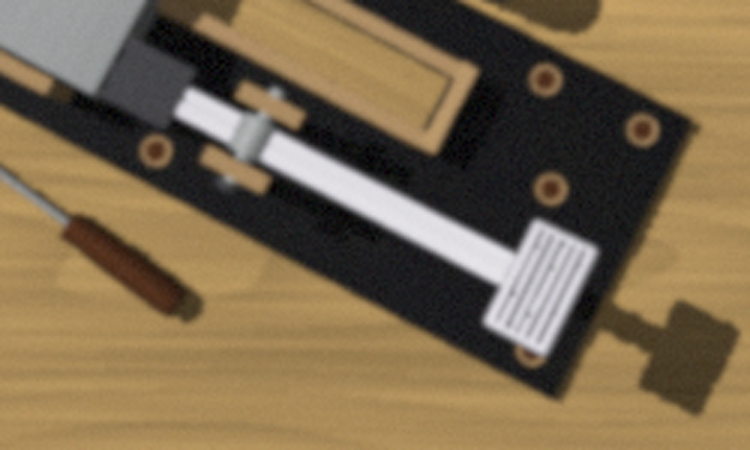

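View pics/scene_0z.png

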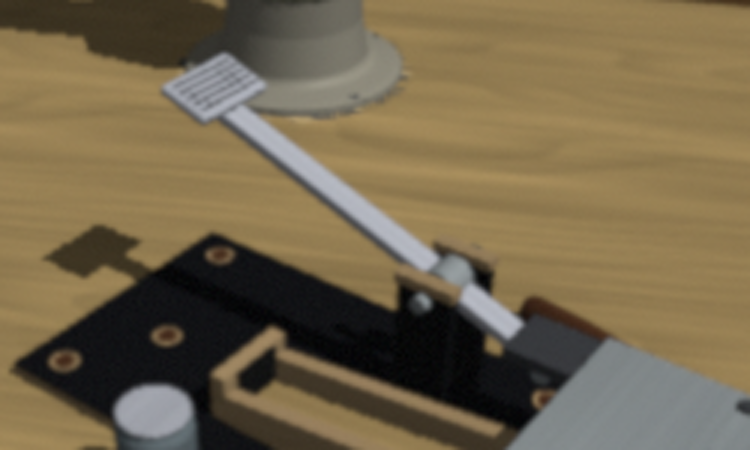

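Emit:
arm_command --rot '[[0, 0, 0.05], [0, 0, 0.05], [0, 0, 0.05], [0, 0, 0.05], [0, 0, 0.05], [0, 0, 0.05], [0, 0, 0.05], [0, 0, 0.05], [0, 0, 0.05], [0, 0, 0.05], [0, 0, 0.05], [0, 0, 0.05], [0, 0, 0.05], [0, 0, 0.05], [0, 0, 0.05]]' --dp '[[0.012, 0.02, 0.01], [0.016, 0.032, 0.006], [0.017, 0.035, 0.003], [0.017, 0.035, 0.003], [0.017, 0.035, 0.003], [0.017, 0.035, 0.003], [0.017, 0.035, 0.003], [0.017, 0.035, 0.003], [0.017, 0.035, 0.003], [0.017, 0.035, 0.003], [0.017, 0.035, 0.003], [0.017, 0.035, 0.003], [0.017, 0.035, 0.003], [0.017, 0.035, 0.003], [0.012, 0.02, 0]]' --jaw '[0, 0, 0, 0, 0, 0, 0, 0, 0, 0, 0, 0, 0, 0, 0]'

```text
t: 1.65
position: [498.2, -183.3, 284.2]
tool_rot: [3.141, -0.001, 1.114]
force: [-0.5, 0.0, 0.3]
grip_width: 0.001
```

Emit:
arm_command --rot '[[0, 0, 0], [0, 0, 0], [0, 0, 0], [0, 0, 0], [0, 0, 0], [0, 0, 0], [0, 0, 0], [0, 0, 0], [0, 0, 0], [0, 0, 0]]' --dp '[[-0.005, 0.025, 0], [-0.007, 0.035, 0], [-0.008, 0.038, -0.005], [-0.008, 0.038, -0.008], [-0.007, 0.035, -0.01], [-0.006, 0.025, -0.01], [-0.004, 0.015, -0.01], [-0.001, 0.005, -0.01], [0, 0, -0.006], [0, 0, 0]]' --jaw '[0, 0, 0, 0, 0, 0, 0, 0, 0, 0]'

```text
t: 2.65
position: [451.0, 28.0, 223.7]
tool_rot: [-3.141, 0.001, 1.107]
force: [0.8, -0.2, 0.3]
grip_width: -0.001
```

```bash
python3 - <<'E'
from h import *
for n in ['scene','top']:
    f=snap(n,'1'); im=f['frame'][:,:,::-1]
    c=im[180:330,200:450] if n=='top' else im[60:210,230:480]
    cv2.imwrite(f'pics/{n}_1z.png',cv2.resize(c,None,fx=3,fy=3,interpolation=2))
o=manip.get_obs(); print(o['t'],o['position'],o['joints'].round(2),o['force'])
E
```

```text
2.75 [451.45182872  27.80822747 224.32331579] [ 0.11  0.31 -0.37  2.19  0.18  0.67 -0.86] [ 0.1431805  -0.06944139 -0.11864124]
```

View pics/scene_1z.png

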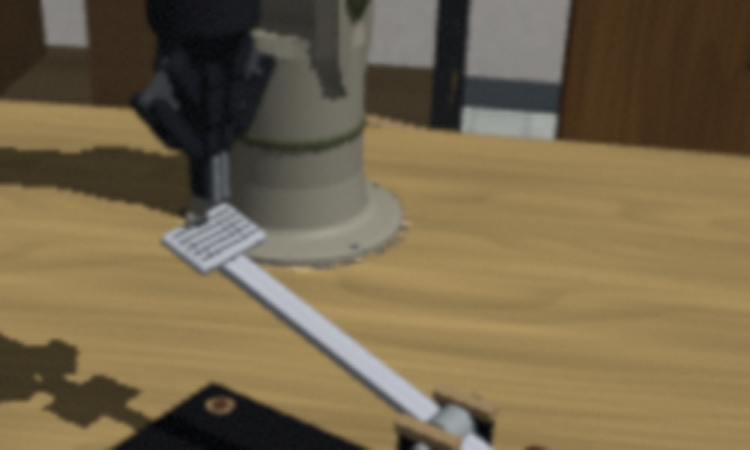

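View pics/top_1z.png

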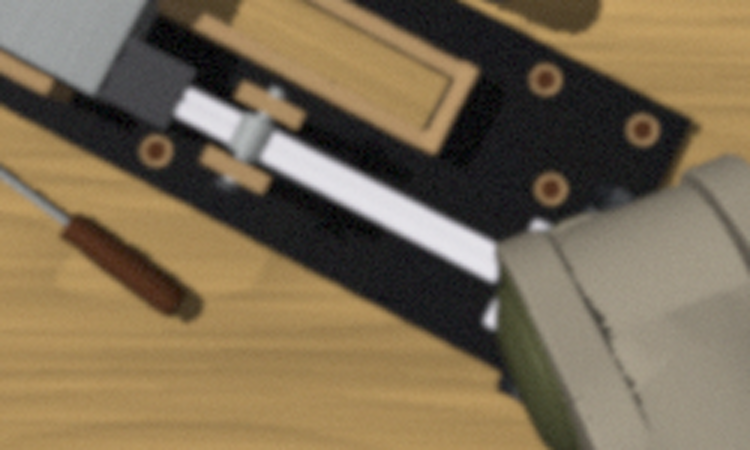

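Emit:
arm_command --rot '[[0, 0, 0], [0, 0, 0], [0, 0, 0], [0, 0, 0], [0, 0, 0], [0, 0, 0], [0, 0, 0], [0, 0, 0], [0, 0, 0], [0, 0, 0], [0, 0, 0], [0, 0, 0], [0, 0, 0], [0, 0, 0], [0, 0, 0], [0, 0, 0], [0, 0, 0], [0, 0, 0], [0, 0, 0], [0, 0, 0]]' --dp '[[0.0005, 0.001, -0.0045], [0.0005, 0.001, -0.0045], [0.0005, 0.001, -0.0045], [0, 0, -0.0045], [-0.0002, -0.0004, -0.002], [-0.0003, -0.0007, -0.002], [-0.0004, -0.0008, -0.002], [-0.0004, -0.0008, -0.003], [-0.0004, -0.0008, -0.003], [-0.0004, -0.0008, -0.003], [-0.0004, -0.0008, -0.003], [-0.0004, -0.0008, -0.003], [-0.0004, -0.0008, -0.003], [-0.0004, -0.0008, -0.003], [-0.0003, -0.0007, -0.003], [-0.0003, -0.0006, -0.003], [-0.0003, -0.0006, -0.003], [-0.0003, -0.0006, -0.003], [-0.0003, -0.0006, -0.003], [-0.0003, -0.0006, -0.003]]' --jaw '[0, 0, 0, 0, 0, 0, 0, 0, 0, 0, 0, 0, 0, 0, 0, 0, 0, 0, 0, 0]'

```text
t: 4.75
position: [447.0, 19.7, 161.3]
tool_rot: [3.141, 0.001, 1.106]
force: [-1.7, -1.7, 5.5]
grip_width: -0.001
```

```bash
python3 - <<'E'
from h import *
f=snap('scene','2'); im=f['frame'][:,:,::-1]
cv2.imwrite('pics/scene_2z.png',cv2.resize(im[80:330,220:540],None,fx=2.3,fy=2.3,interpolation=2))
o=manip.get_obs(); print(o['t'],o['position'],o['force'])
E
```

```text
4.8 [446.89604899  19.64539117 160.9837157 ] [-0.95744515 -3.3355696   4.47561302]
```

View pics/scene_2z.png

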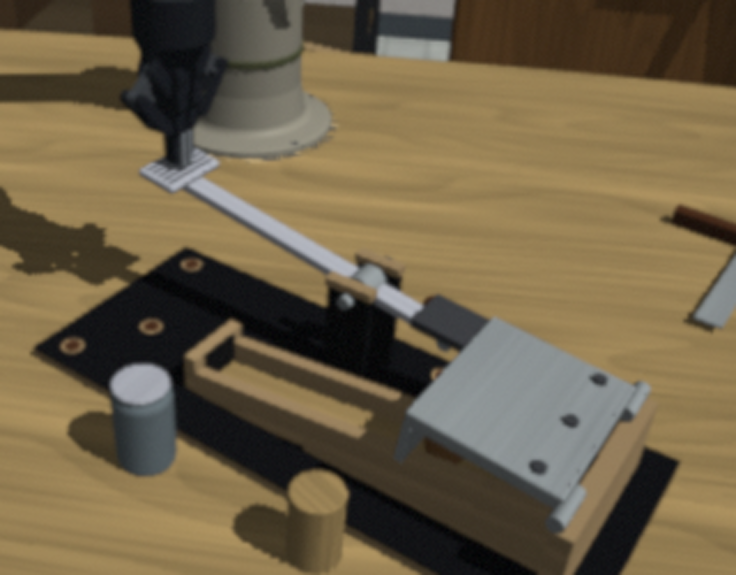

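The fingers are centred on the plate, pressing with about 5 N, and the flap has started to lift. I'll carry on down.

Emit:
arm_command --rot '[[0, 0, 0], [0, 0, 0], [0, 0, 0], [0, 0, 0], [0, 0, 0], [0, 0, 0], [0, 0, 0], [0, 0, 0], [0, 0, 0], [0, 0, 0], [0, 0, 0], [0, 0, 0], [0, 0, 0], [0, 0, 0], [0, 0, 0], [0, 0, 0], [0, 0, 0], [0, 0, 0], [0, 0, 0], [0, 0, 0]]' --dp '[[-0.0003, -0.0006, -0.0035], [-0.0003, -0.0006, -0.0035], [-0.0003, -0.0006, -0.0035], [-0.0003, -0.0005, -0.0035], [-0.0002, -0.0005, -0.0035], [-0.0002, -0.0004, -0.0035], [-0.0002, -0.0004, -0.0035], [-0.0002, -0.0003, -0.0035], [-0.0001, -0.0003, -0.0035], [-0.0001, -0.0002, -0.0035], [-0.0001, -0.0002, -0.0035], [0, -0.0001, -0.0035], [0, -0.0001, -0.0035], [0, 0, -0.0035], [0, 0, -0.0035], [0, 0.0001, -0.0035], [0.0001, 0.0002, -0.0035], [0.0001, 0.0002, -0.0035], [0.0001, 0.0003, -0.0035], [0.0002, 0.0003, -0.0035]]' --jaw '[0, 0, 0, 0, 0, 0, 0, 0, 0, 0, 0, 0, 0, 0, 0, 0, 0, 0, 0, 0]'

```text
t: 6.8
position: [444.9, 15.5, 91.3]
tool_rot: [-3.141, 0.002, 1.106]
force: [-1.0, -4.8, 5.6]
grip_width: 0.002
```

Emit:
arm_command --rot '[[0, 0, 0], [0, 0, 0], [0, 0, 0], [0, 0, 0], [0, 0, 0], [0, 0, 0], [0, 0, 0], [0, 0, 0], [0, 0, 0]]' --dp '[[0.0002, 0.0004, -0.0035], [0.0002, 0.0004, -0.0035], [0.0002, 0.0004, -0.0035], [0.0003, 0.0005, -0.0035], [0.0003, 0.0005, -0.0035], [0.0003, 0.0006, -0.0035], [0.0003, 0.0006, -0.003], [0.0002, 0.0004, -0.002], [0, 0, 0]]' --jaw '[0, 0, 0, 0, 0, 0, 0, 0, 0]'

```text
t: 7.7
position: [446.7, 19.4, 65.1]
tool_rot: [-3.141, 0.002, 1.106]
force: [-1.8, -4.2, 3.6]
grip_width: 0.005
```

```bash
python3 - <<'E'
from h import *
f=snap('scene','3'); im=f['frame'][:,:,::-1]
cv2.imwrite('pics/scene_3z.png',cv2.resize(im[80:330,220:540],None,fx=2.3,fy=2.3,interpolation=2))
o=manip.get_obs(); print(o['t'],o['position'],o['force'])
E
```

```text
7.75 [446.8470623   19.63298268  65.19241924] [-2.05886722 -3.24613327  3.57929328]
```

View pics/scene_3z.png

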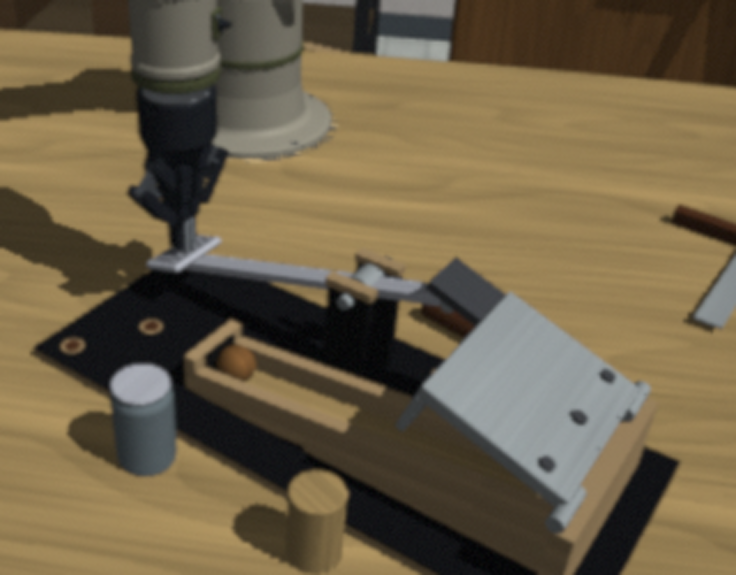

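The ball is already at the stop (zoomed picture about (237,362)). The flap is well raised and the push is down to about 3.6 N. I'll pause briefly, then ease up slowly.

Emit:
arm_command --rot '[[0, 0, 0], [0, 0, 0], [0, 0, 0], [0, 0, 0], [0, 0, 0], [0, 0, 0], [0, 0, 0], [0, 0, 0], [0, 0, 0], [0, 0, 0], [0, 0, 0], [0, 0, 0], [0, 0, 0], [0, 0, 0], [0, 0, 0], [0, 0, 0], [0, 0, 0], [0, 0, 0], [0, 0, 0], [0, 0, 0]]' --dp '[[0, 0, 0], [0, 0, 0], [0, 0, 0], [0, 0, 0], [0, 0, 0], [-0.0002, -0.0004, 0.001], [-0.0002, -0.0004, 0.002], [-0.0003, -0.0005, 0.003], [-0.0003, -0.0005, 0.003], [-0.0003, -0.0005, 0.003], [-0.0002, -0.0004, 0.003], [-0.0002, -0.0004, 0.003], [-0.0002, -0.0004, 0.003], [-0.0002, -0.0004, 0.003], [-0.0001, -0.0003, 0.003], [-0.0001, -0.0002, 0.003], [-0.0001, -0.0002, 0.003], [-0.0001, -0.0001, 0.003], [0, -0.0001, 0.003], [0, 0, 0.003]]' --jaw '[0, 0, 0, 0, 0, 0, 0, 0, 0, 0, 0, 0, 0, 0, 0, 0, 0, 0, 0, 0]'

```text
t: 9.75
position: [445.0, 15.8, 107.6]
tool_rot: [3.141, -0.0, 1.107]
force: [1.4, 2.0, 3.4]
grip_width: -0.002
```

Emit:
arm_command --rot '[[0, 0, 0], [0, 0, 0], [0, 0, 0], [0, 0, 0], [0, 0, 0], [0, 0, 0], [0, 0, 0], [0, 0, 0], [0, 0, 0], [0, 0, 0], [0, 0, 0], [0, 0, 0], [0, 0, 0], [0, 0, 0], [0, 0, 0], [0, 0, 0], [0, 0, 0], [0, 0, 0], [0, 0, 0], [0, 0, 0]]' --dp '[[0, 0, 0.003], [0, 0.0001, 0.003], [0, 0.0001, 0.003], [0.0001, 0.0001, 0.003], [0.0001, 0.0002, 0.003], [0.0001, 0.0002, 0.003], [0.0001, 0.0003, 0.003], [0.0002, 0.0003, 0.003], [0.0002, 0.0003, 0.003], [0.0002, 0.0004, 0.003], [0.0002, 0.0004, 0.003], [0.0002, 0.0005, 0.003], [0.0002, 0.0005, 0.003], [0.0003, 0.0005, 0.003], [0.0003, 0.0006, 0.003], [0.0003, 0.0006, 0.003], [0.0003, 0.0006, 0.003], [0.0003, 0.0006, 0.003], [0.0003, 0.0006, 0.003], [0.0003, 0.0006, 0.003]]' --jaw '[0, 0, 0, 0, 0, 0, 0, 0, 0, 0, 0, 0, 0, 0, 0, 0, 0, 0, 0, 0]'

```text
t: 11.75
position: [448.4, 23.4, 167.5]
tool_rot: [-3.141, 0.0, 1.107]
force: [-0.9, -1.6, 5.0]
grip_width: 0.0
```

```bash
python3 - <<'E'
from h import *
f=snap('scene','4'); im=f['frame'][:,:,::-1]
cv2.imwrite('pics/scene_4z.png',cv2.resize(im[80:330,220:540],None,fx=2.3,fy=2.3,interpolation=2))
o=manip.get_obs(); print(o['t'],o['position'],o['force'])
E
```

```text
11.8 [448.5382938   23.56211459 167.85752043] [-0.73718783 -2.13107861  7.00613441]
```

View pics/scene_4z.png

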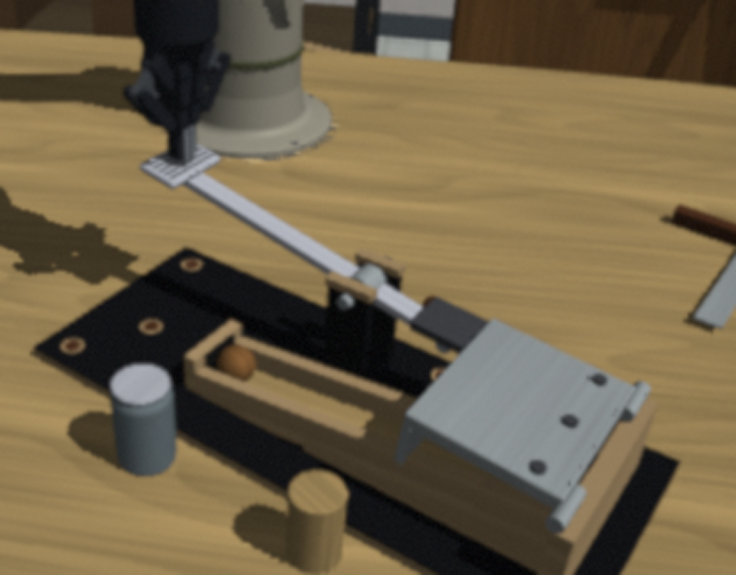

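The ball stays at the stop, the flap is nearly shut and the fingers are still carrying 5–7 N. I'll do the last 40 mm more slowly.

Emit:
arm_command --rot '[[0, 0, 0], [0, 0, 0], [0, 0, 0], [0, 0, 0], [0, 0, 0], [0, 0, 0], [0, 0, 0], [0, 0, 0], [0, 0, 0], [0, 0, 0], [0, 0, 0], [0, 0, 0], [0, 0, 0], [0, 0, 0], [0, 0, 0], [0, 0, 0], [0, 0, 0], [0, 0, 0], [0, 0, 0], [0, 0, 0]]' --dp '[[0.0002, 0.0004, 0.002], [0.0002, 0.0004, 0.002], [0.0002, 0.0004, 0.002], [0.0002, 0.0004, 0.002], [0.0002, 0.0004, 0.002], [0.0002, 0.0004, 0.0015], [0.0002, 0.0004, 0.0015], [0.0002, 0.0004, 0.0015], [0.0002, 0.0004, 0.0015], [0.0002, 0.0004, 0.0015], [0.0002, 0.0004, 0.0015], [0.0002, 0.0004, 0.0015], [0.0002, 0.0004, 0.0015], [0.0002, 0.0004, 0.0015], [0.0002, 0.0004, 0.0015], [0.0002, 0.0004, 0.001], [0.0002, 0.0003, 0.001], [0.0001, 0.0003, 0.001], [0.0001, 0.0003, 0.001], [0.0001, 0.0003, 0.001]]' --jaw '[0, 0, 0, 0, 0, 0, 0, 0, 0, 0, 0, 0, 0, 0, 0, 0, 0, 0, 0, 0]'

```text
t: 13.8
position: [452.4, 30.8, 197.4]
tool_rot: [3.142, 0.0, 1.107]
force: [2.6, 2.5, 2.1]
grip_width: 0.001
```

Emit:
arm_command --rot '[[0, 0, 0], [0, 0, 0], [0, 0, 0], [0, 0, 0], [0, 0, 0], [0, 0, 0], [0, 0, 0], [0, 0, 0], [0, 0, 0], [0, 0, 0]]' --dp '[[0.0001, 0.0002, 0.001], [0.0001, 0.0002, 0.001], [0.0001, 0.0002, 0.001], [0.0001, 0.0002, 0.001], [0.0001, 0.0002, 0.001], [0.0001, 0.0002, 0.001], [0.0001, 0.0002, 0.001], [0.0001, 0.0002, 0.001], [0.0001, 0.0002, 0.001], [0.0001, 0.0002, 0.001]]' --jaw '[0, 0, 0, 0, 0, 0, 0, 0, 0, 0]'

```text
t: 14.8
position: [453.3, 32.8, 207.4]
tool_rot: [-3.142, 0.0, 1.107]
force: [-0.8, 0.6, -0.3]
grip_width: -0.003
```

Contact force is gone, so the fingers have lifted off slowly. I'll retreat straight up and check.

Emit:
arm_command --rot '[[0, 0, 0], [0, 0, 0], [0, 0, 0], [0, 0, 0], [0, 0, 0], [0, 0, 0], [0, 0, 0], [0, 0, 0], [0, 0, 0], [0, 0, 0], [0, 0, 0], [0, 0, 0], [0, 0, 0], [0, 0, 0], [0, 0, 0]]' --dp '[[0, 0, 0.002], [0, 0, 0.004], [0, 0, 0.008], [0, 0, 0.012], [0, 0, 0.012], [0, 0, 0.012], [0.003, -0.015, 0.006], [0.005, -0.03, 0.004], [0.005, -0.03, 0], [0.005, -0.03, 0], [0.005, -0.03, 0], [0.005, -0.03, 0], [0.003, -0.015, 0], [0, 0, 0], [0, 0, 0]]' --jaw '[0, 0, 0, 0, 0, 0, 0, 0, 0, 0, 0, 0, 0, 0, 0]'

```text
t: 16.3
position: [484.2, -146.1, 267.4]
tool_rot: [-3.141, -0.0, 1.107]
force: [-0.3, 1.0, 0.1]
grip_width: 0.002
```

```bash
python3 - <<'E'
from h import *
f=snap('scene','5'); im=f['frame'][:,:,::-1]
a=im[80:330,220:540].astype(int); b=load('scene','0')['frame'][80:330,220:540,::-1].astype(int)
d=np.abs(a-b).sum(2); 
cv2.imwrite('pics/scene_5z.png',cv2.resize(im[80:330,220:540],None,fx=2.3,fy=2.3,interpolation=2))
n,l,st,c=cv2.connectedComponentsWithStats((d>60).astype('uint8'))
for i in range(1,n):
  if st[i,4]>8: print(st[i],(c[i]+[220,80]).round())
t=snap('top','5')
tb=load('top','0')['frame'].astype(int); d=np.abs(t['frame'].astype(int)-tb).sum(2)
n,l,st,c=cv2.connectedComponentsWithStats((d>60).astype('uint8'))
for i in range(1,n):
  if st[i,4]>8: print('top',st[i],c[i].round())
o=manip.get_obs(); print(o['t'],o['position'],o['force'])
E
```

```text
[ 92   0  27  16 287] [326.  87.]
[131   1   4   6  15] [352.  83.]
[ 0 13  2 11 14] [220.  99.]
[ 0 26 15  3 29] [227. 107.]
[ 59  27  27   9 105] [294. 111.]
[ 2 38  6  2 10] [224. 119.]
[10 39  5  2 10] [232. 120.]
[ 38  43  32  10 141] [271. 128.]
[ 96 150  15  16 165] [323. 238.]
top [330 202  19  20 255] [339. 211.]
top [  486   210   154   190 15775] [576. 285.]
top [600 238  11   6  24] [604. 241.]
top [630 321  10  16  82] [635. 328.]
16.4 [ 484.23307422 -145.55300428  267.42552314] [-0.53885883 -0.99285586 -1.05926025]
```

View pics/scene_5z.png

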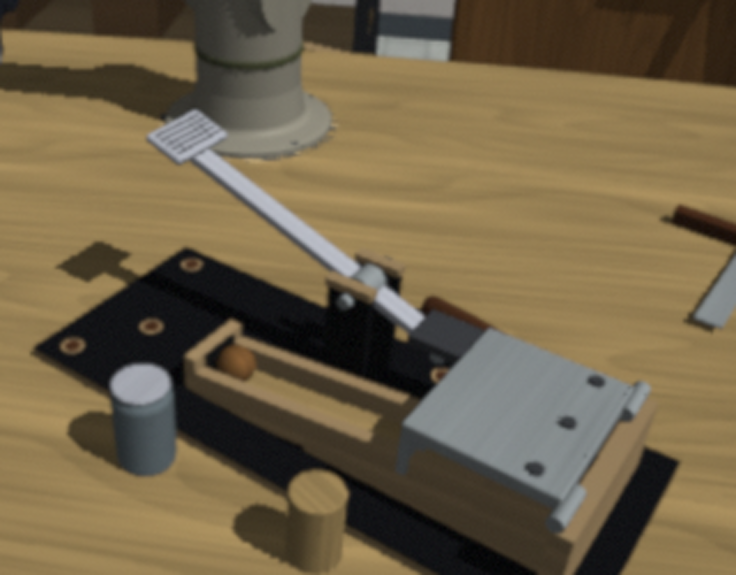

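View pics/top_5.png

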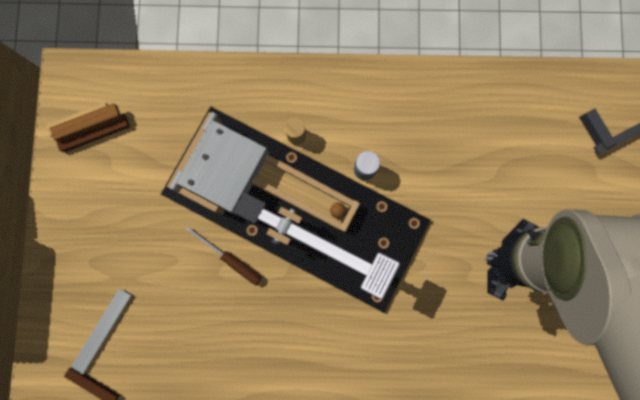

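Compared with the first pictures, only the ball and the arm differ. The ball is at the stop (top about (339,211)), and the flap and lever are back at rest. The tin, blank and screwdriver have not moved, and the arm is clear.

```bash
python3 -c "
from rig import manip
print(manip.job_done())"
```

```text
the job is handed in; nothing more can be done
None
```

The ball is at the rubber stop, the flap is shut and the lever is back at rest. I handed the job in at about 16.4 s.

- **Pressing:** I pressed the plate with the closed fingertips down to about 65 mm TCP height, with 4–6 N upward force on the tool whenever I read it. The flap rose and the ball rolled to the stop. I stopped short of the lever's hard stop.
- **Easing up:** I followed the lever up at 30 mm/s, slowing to 10 mm/s at the end. The force readings taken on the way up still showed contact until the plate reached its rest height. I did not measure the flap's closing speed directly.
- **Last checks:** The final scene and top pictures, compared with the first ones, differ only in the ball and the arm with its shadow. The tin, blank and screwdriver have not moved. The arm is clear, with only noise of about 1 N on the force reading.

No check failed. The one small disagreement was about 2 pixels between the predicted and seen plate position in the scene camera.

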